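Refit the drop-in roller of a tray track

TASK

Put the loose roller back into the empty bay of the tray track: lift it from its rest, lower its axle into the two open slots, then press it down past the sprung jaws until both ends are fully home on the slot floors, and let go. Press by feel and do not force it: neither end may bear on its slot floor with more than 30 N. Leave the other things on the bench alone.

Things in the scene. Friction and masses are not known exactly. Their poses are not given: they have to be found in the camera images.
- roller_mid (a point): Middle of the loose conveyor roller: a plain steel tube 50 mm in diameter and 200 mm long, on a 12 mm round axle 244 mm long that stands out 22 mm at each end. About 0.5 kg, balanced, the same either way round. The point lies on the axle line, half-way along; y is the axle line.
- end_a (a point): Point on the roller's axle line, 109 mm from its middle, in the part of the axle that rests in a slot.
- end_b (a point): The same at the other end of the axle, 109 mm from the middle. Either end may go into either slot.
- track: Low roller track, fixed to the bench: two rails with three rollers fitted like the loose one, and one empty bay. Origin on the bench under the middle of the empty bay; x along the track, y across it, z up. Next rollers' axles lie at x = -90 and +90 mm, 85 mm high. Slot blocks stand 208 mm apart inside, 105 mm high; the cross ties lie outside the bay.
- saddle_left: Bottom of the open slot at +y of the bay. Origin: centre of the axle when fully home, 85 mm above the bench, 6 mm above the rigid floor, mid-way in the 10 mm thick block, axes as the track's. The upright slot is 14 mm wide, flared to 24 mm at its mouth, 20 mm up. A sprung jaw in its +x side grips the axle from about 15 mm up down to the floor.
- saddle_right: The same at -y, 218 mm from the other. The axle's own weight leaves it on top of the jaws. Pushing one end down past its jaw takes about 7 to 17 N all the way, then the floor stops it hard; an end stays where the push leaves it, so it is home only once the force climbs above that on the floor.
- rest: Wooden rest fixed to the bench, in which the roller lies level at the start, axle 43 mm above the bench. Origin on the bench under its middle, y along the roller. Base board 90 x 220 x 8 mm; notched blocks, 20 mm thick and 35 mm high, carry the tube 70 mm each side of the middle; the middle is free for fingers.
- forming_tray: Steel tray with round hollows and some cookies, 200 x 180 x 18 mm, to be left alone. Origin under its middle.
- tub: White plastic tub of cookies, 150 x 200 x 75 mm, to be left alone. Origin under its middle.
- spanner: Steel spanner, 190 mm long, lying on the bench, to be left alone. Its x runs along it.
- bowl: Steel bowl, 130 mm wide and 60 mm high, to be left alone. Origin under its middle.
Things that resemble listed ones, but are neither listed nor needed, are in the scene too. There is more than one size of the part that bears roller_mid; the job needs the larger.

How it is judged:
On the way, in this order (a step that is already met when the one before it is completed fails the run):
1. the roller is lifted clear of its rest (z of roller_mid in the frame of rest above 0.09 m), for 0.1 s.
2. both axle ends are in their slots, on the jaws or lower (z of end_a in the frame of track between 0.081 and 0.103 m and z of end_b in the frame of track between 0.081 and 0.103 m and x of end_a in the frame of track between -0.004 and 0.004 m and x of end_b in the frame of track between -0.004 and 0.004 m and y of roller_mid in the frame of track between -0.008 and 0.008 m), for 0.2 s.
At the end, for the whole second after the job is handed in: the roller lies at rest across the empty bay with both axle ends home: each at most 1.5 mm above its seated height, within 4 mm of the slot's middle line, the roller within 8 mm of the middle between the rails (z of end_a in the frame of track between 0.081 and 0.0865 m and z of end_b in the frame of track between 0.081 and 0.0865 m and x of end_a in the frame of track between -0.004 and 0.004 m and x of end_b in the frame of track between -0.004 and 0.004 m and y of roller_mid in the frame of track between -0.008 and 0.008 m and linear speed of roller below 0.01 m/s); the robot touches nothing.
It fails at once if the axle is driven onto the bottom of the left slot with more than 30 N (contact force between roller and saddle_left above 30 N).
It fails at once if the axle is driven onto the bottom of the right slot with more than 30 N (contact force between roller and saddle_right above 30 N).
It fails at once if the tray, the tub, the spanner or the bowl is moved more than 30 mm (distance of any of forming_tray, tub, spanner, bowl from where it was at the start of the episode above 0.03 m).
It also fails if it takes over 64 s, if anything falls off the work surface, if the arm or the gripper's body presses on something with over 40 N, if the wrist force passes 120 N, or if a joint passes its speed limit or range.

ROBOT

A 7-joint arm with a two-finger parallel gripper is mounted at the origin on the work surface. World frame = base frame: x ahead of the robot, y to its left, z up, the work surface at z = 0. Lengths are in m, angles in rad, forces in N, time in s.
With the tool pointing down it reaches from about 0.4 to 0.9 m from the base axis. Payload 5.5 kg.
Tool frame: the origin (TCP) lies at the very end of the fingers, on their centre line; the grasp point (between the pads) lies 19 mm behind it; z points along the fingers, y is the line along which they close (so a half turn about z gives the same grasp; the last joint's range is limited). The gripper opens to 85 mm and grips with 20 to 120 N. Pads are 22 mm wide; open, the fingers measure 114 mm over their backs; the gripper's body (76 mm by 85 mm) begins 54 mm behind the grasp point. The pads swing forward as they close: fully open they stand 13 mm farther back than shut.
Start: joints at [-0.885, 0.501, -0.427, 1.55, 0.221, 1.138, -0.21], TCP at [0.267, 0.593, 0.231] pointing down, gripper open.
Joint ranges: [-2.88, 2.88], [-0.31, 2.03], [-1.54, 1.56], [0.2, 2.42], [-1.41, 4.55], [0.19, 2.02], [-2.57, 2.57]. Speed limits (rad/s): [2.57, 2.57, 3.14, 3.14, 3.14, 3.14, 3.14].

INTERFACE

Orientations are given as a unit quaternion [x, y, z, w].
In Python, from workcell import env gives the robot as it stands.
- The arm moves only by the tool send_rows, never from a script. Its argument "motion" is a list of rows, each an object with "dp": the shift along the tool's x, y, z scaled (see below), a list of three; "rotation": the turn, a rotation vector about the tool's x, y, z scaled (see below), a list of three. A call has exactly 10 rows; each row is the pose to reach, as a shift and turn from the pose commanded when the call began, along the tool's axes at that moment, turning the shorter way round; what a row does not reach only later rows make up. The controller multiplies each number of a shift by 0.1 m and each number of a turn by pi rad. A row lasts 1/12 s, in which the tool goes at most 41.7 mm and 7.16 degrees, less where a joint would pass 70% of its speed; a pose out of reach is approached as far as the arm can. A call with a number of a shift or a turn outside -1 to 1 is refused whole. A call with a gripper value outside its range is refused whole. "grip" is the closure, from 0 (fully open) to 1 (shut), set as the call begins (left out, the last holds). The fingers move at their own pace and stop on an object; the grip force is fixed at half the most. Time passes only in rows, so rows that repeat a pose let the fingers close, or fill a call up. It gives the time, the measured TCP pose, the force, the opening and the grip force at its end, in the units of the state.
- env.get_obs(): the state, without advancing time (a new reading comes with each control period).
- env.read_camera(name): name is "scene" or "top" or "wrist"; returns a dict with "image" (400x640x3 uint8, red, green, blue), "fovy" (degrees; the focal length in pixels is half the picture's height over the tangent of half this angle, whatever the lens; pixels are square), "cx", "cy" (the principal point, pixels), "k1" (the pictures are not rectified: a ray, as slopes to the right and down, at radius r is drawn at 1 + k1 r^2 times it, then the intrinsics apply), "R" (3x3) and "t" (3): a world point X has camera coordinates R X + t. Camera axes: x right, y down, z forward; pixel columns grow to the right and rows downward; lengths in m; the calibration is good to about 2 mm. A picture is of the moment at which its call begins. There is no depth.
- env.hand_in(): hands the job in; it is judged then, once.
The state is a dict: "time_s": time; "joints": joint angles; "qd": joint speeds; "tau": joint torques, N m; "position": TCP position; "ee_rot": TCP orientation; "force": force on the tool from outside, world axes, zero at the start; "torque": the same for the moment, N m; "gripper_width": finger opening in m; "grip_force": force on a finger pad.
Only numpy, scipy, OpenCV 4.12 (cv2) and the standard library are available. Lean on these libraries where they do the work, as an engineer would, in place of code of your own. Each camera call takes 0.05 s, during which the arm holds its last target. There are 200 camera calls.

## Working session

There is one attempt and no reset: what is moved stays moved. The work goes in short steps, Python scripts to look and compute and a tool call to move; the robot and the scene stay as the last step left them, time stands still between calls to the robot, and variables do not carry over. Pictures are saved under pics/ and viewed, at most 10 in all, crops included, and the job is handed in when it is done.

Besides the shell and the picture viewer there is one more tool, called after ">>>" by a JSON object that holds its "fn" and its "kwargs". send_rows: Moves the arm, as the interface text tells. Shifts and turns lie within -1 to 1; 1 stands for 0.1 m of shift or pi rad of turn. Its arguments: {"type":"object","properties":{"motion":{"type":"array"},"grip":{"type":"number"}},"required":["motion"]}

```bash
mkdir -p pics; cat > h.py <<'E'
import numpy as np, cv2, pickle
from workcell import env
def cam(n,save=None):
    c=env.read_camera(n)
    if save: cv2.imwrite('pics/'+save,c['image'][:,:,::-1]); pickle.dump(c,open('pics/'+save+'.pkl','wb'))
    return c
def ray(c,u,v):
    h=c['image'].shape[0]; f=h/2/np.tan(np.radians(c['fovy'])/2)
    K=np.array([[f,0,c['cx']],[0,f,c['cy']],[0,0,1.]])
    p=cv2.undistortPoints(np.array([[[u,v]]],float),K,np.array([c['k1'],0,0,0.]))[0,0]
    R=np.array(c['R']);t=np.array(c['t'])
    return -R.T@t, R.T@np.array([p[0],p[1],1])
def onz(c,u,v,z):
    o,d=ray(c,u,v); return o+d*(z-o[2])/d[2]
def proj(c,X):
    h=c['image'].shape[0]; f=h/2/np.tan(np.radians(c['fovy'])/2)
    x=np.array(c['R'])@np.array(X)+np.array(c['t']); p=x[:2]/x[2]; r2=p@p
    return f*p*(1+c['k1']*r2)+[c['cx'],c['cy']]
E
python3 - <<'E'
from h import *
for n in('top','scene'):
    c=cam(n,n+'0.png'); print(n,c['fovy'],c['k1'],-np.array(c['R']).T@c['t'])
print(env.get_obs())
E
```

```text
top 48.22964358688901 -0.03755786467298165 [0.4108064  0.00295981 1.57544582]
scene 49.03675470312566 -0.07137664916538775 [ 1.38321583 -0.18223101  0.95956834]
{'time_s': 0.1, 'joints': array([-0.88475773,  0.50177357, -0.42682278,  1.55137207,  0.22077123,
        1.13830894, -0.21029878]), 'qd': array([ 0.00054419, -0.00291608, -0.00155828, -0.00215226, -0.00073999,
        0.00136908, -0.00141435]), 'tau': array([-1.06238876e-02, -5.70809126e+01, -5.83893791e+00, -2.81747103e+01,
        1.03542095e-02,  5.77311614e-03,  4.37202360e-06]), 'position': array([0.26648047, 0.59215481, 0.23034113]), 'ee_rot': array([ 2.09820258e-01,  9.77739555e-01, -8.74911417e-04, -2.35803409e-04]), 'force': array([0.33419671, 0.85829261, 0.28966344]), 'torque': array([0.00988611, 0.0225069 , 0.01206517]), 'grip_force': 0.0, 'gripper_width': 0.08555168308961651}
```

View pics/top0.png

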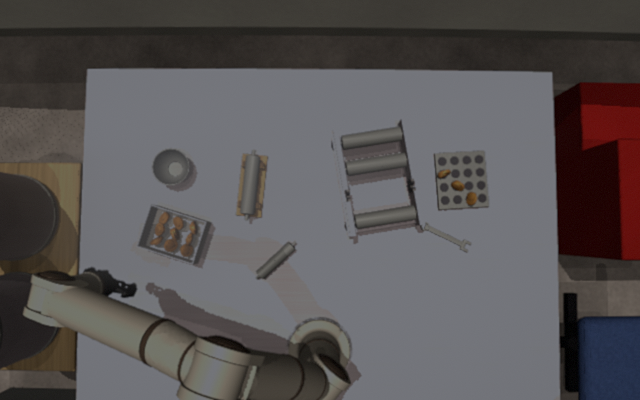

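View pics/scene0.png

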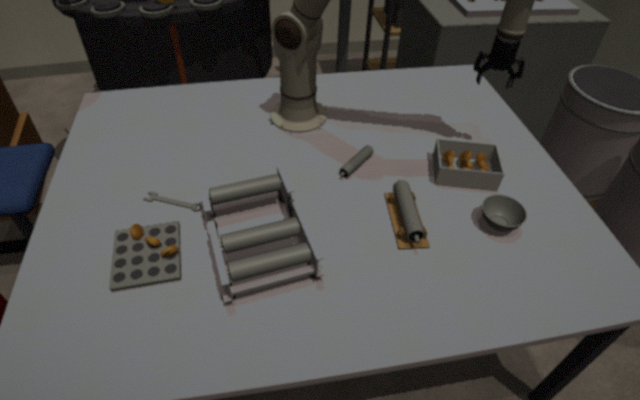

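The top view shows the loose roller on its wooden rest at about (251,185), with axle ends near (253,153) and (249,218). A shorter decoy roller lies at (276,260). The track has rollers at (372,138), (376,163) and (385,217), so the empty bay is near (381,190).

```bash
python3 - <<'E'
from h import *
c=pickle.load(open('pics/top0.png.pkl','rb')); im=c['image'][:,:,::-1]
a=cv2.resize(im[135:235,215:285],None,fx=5.6,fy=5.6,interpolation=cv2.INTER_CUBIC)
b=cv2.resize(im[115:245,325:425],None,fx=4,fy=4,interpolation=cv2.INTER_CUBIC)
o=np.zeros((560,800,3),np.uint8); o[:560,:392]=a; o[:520,400:800]=b
cv2.imwrite('pics/crop.png',cv2.convertScaleAbs(o,alpha=1.6))
for n,u,v,z in [('r1',253,153,.043),('r2',249,218,.043),('m',251,185,.068),('bay-ish',379,190,.085),('n+',376,163,.11),('n-',385,217,.11),('n++',372,138,.11)]:
    print(n,onz(c,u,v,z).round(4))
E
```

```text
r1 [0.6797 0.23   0.043 ]
r2 [0.4547 0.2403 0.043 ]
m [0.5658 0.2313 0.068 ]
bay-ish [ 0.5501 -0.2004  0.085 ]
n+ [ 0.6374 -0.1872  0.11  ]
n- [ 0.4588 -0.2165  0.11  ]
n++ [ 0.721  -0.1741  0.11  ]
```

View pics/crop.png

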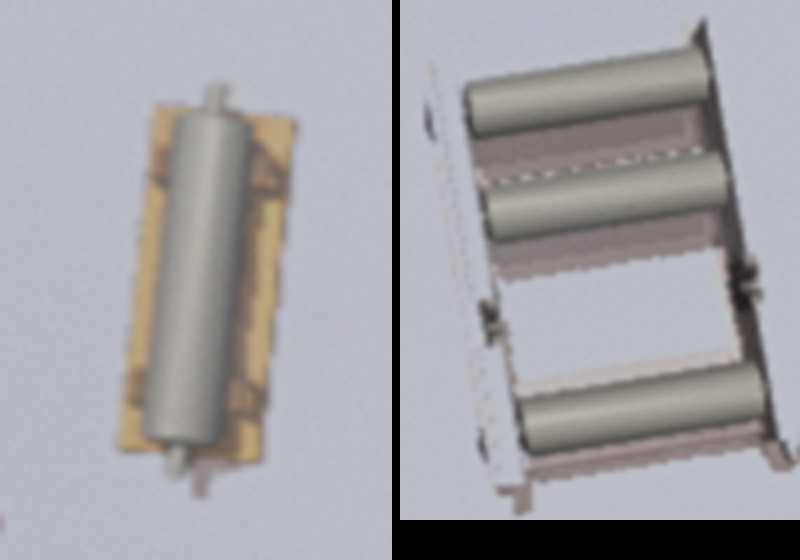

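The crop shows the roller's axle tips at about (253.7,150.7) and (246.6,219.5). The slot hardware of the empty bay is at about (447,191) in the left rail and (511,185) in the right rail of the crop scale, and I convert those below.

```bash
cat >> h.py <<'E'
from scipy.spatial.transform import Rotation as Ro
def go(x,y,z,yaw):
    """yaw: world angle (deg) of the tool y axis, tool down; prints full dp and rot in units"""
    o=env.get_obs(); R=Ro.from_quat(o['ee_rot']).as_matrix()
    a=np.radians(yaw); ty=np.array([np.cos(a),np.sin(a),0]); tz=np.array([0,0,-1.]); tx=np.cross(ty,tz)
    T=np.column_stack([tx,ty,tz])
    print('t',o['time_s'],'pos',o['position'].round(4),'yaw',np.degrees(np.arctan2(R[1,1],R[0,1])).round(2),'q7',o['joints'].round(2),'F',o['force'].round(1))
    print('dp',(R.T@(np.array([x,y,z])-o['position'])/.1).round(3),'rot',(Ro.from_matrix(R.T@T).as_rotvec()/np.pi).round(4))
E
python3 - <<'E'
from h import *
c=pickle.load(open('pics/top0.png.pkl','rb'))
C=lambda u,v:(215+u/5.6-.4,135+v/5.6-.4); D=lambda u,v:(325+(u-400)/4-.4,115+v/4-.4)
p=onz(c,*C(217,88),.043);q=onz(c,*C(177,473),.043)
print(p,q,'mid',(p+q)/2,np.linalg.norm(p-q),np.degrees(np.arctan2(*(p-q)[1::-1])))
for n,(l,r) in {'++':((470,112),(705,74)),'+':((490,212),(723,177)),'-':((525,425),(762,388))}.items():
    l=onz(c,*D(*l),.095);r=onz(c,*D(*r),.095);print(n,l,r,(l+r)/2,np.linalg.norm(l-r),np.degrees(np.arctan2(*(l-r)[1::-1])))
print('slots',onz(c,*D(490,320),.105),onz(c,*D(742,282),.105))
m=(p+q)/2
yaw=np.degrees(np.arctan2(*(p-q)[1::-1]))+90
go(m[0],m[1],.25,yaw)
w=cam('wrist');R=np.array(w['R']);print('wrist',-R.T@w['t'],R)
E
```

```text
[0.68904678 0.22895289 0.043     ] [0.45097077 0.24977945 0.043     ] mid [0.57000878 0.23936617 0.043     ] 0.23898521001348333 -4.999429572796464
++ [ 0.70774938 -0.07551366  0.095     ] [ 0.74178875 -0.2731938   0.095     ] [ 0.72476907 -0.17435373  0.095     ] 0.20058942191942178 99.77018573713883
+ [ 0.62346941 -0.09244876  0.095     ] [ 0.65452195 -0.28776547  0.095     ] [ 0.63899568 -0.19010711  0.095     ] 0.19776975535931204 99.0335967629448
- [ 0.44592969 -0.12189864  0.095     ] [ 0.47781245 -0.31929899  0.095     ] [ 0.46187107 -0.22059882  0.095     ] 0.19995851521504285 99.17479205864261
slots [ 0.53220764 -0.09200513  0.105     ] [ 0.56521664 -0.30106265  0.105     ]
t 0.1 pos [0.2665 0.5922 0.2303] yaw 65.78 q7 [-0.88  0.5  -0.43  1.55  0.22  1.14 -0.21] F [0.3 0.9 0.3]
dp [-4.216 -1.972 -0.193] rot [-6.000e-04 -1.000e-04 -1.068e-01]
wrist [0.2030461  0.62125406 0.37380811] [[ 0.4107922   0.91172744 -0.00168837]
 [ 0.87667845 -0.39449048  0.27534009]
 [ 0.25036906 -0.11458772 -0.9613454 ]]
```

>>> {"fn": "send_rows", "kwargs": {"motion": [{"dp": [-0.1,-0.05,0],"rotation": [0,0,0]},{"dp": [-0.2,-0.1,0],"rotation": [0,0,0]},{"dp": [-0.3,-0.15,0],"rotation": [0,0,0]},{"dp": [-0.4,-0.2,0],"rotation": [0,0,0]},{"dp": [-0.5,-0.25,0],"rotation": [0,0,0]},{"dp": [-0.6,-0.3,0],"rotation": [0,0,0]},{"dp": [-0.7,-0.35,0],"rotation": [0,0,0]},{"dp": [-0.8,-0.4,0],"rotation": [0,0,0]},{"dp": [-0.9,-0.45,0],"rotation": [0,0,0]},{"dp": [-1,-0.5,0],"rotation": [0,0,0]}]}}

```text
time_s: 0.98
position: [0.3381, 0.5053, 0.2314]
ee_rot: [0.21, 0.978, 0.0, -0.0]
force: [0.7, -0.2, -0.1]
gripper_width: 0.0856
grip_force: 0.0
```

>>> {"fn": "send_rows", "kwargs": {"motion": [{"dp": [-0.1,-0.05,0],"rotation": [0,0,0]},{"dp": [-0.2,-0.1,0],"rotation": [0,0,0]},{"dp": [-0.3,-0.15,0],"rotation": [0,0,0]},{"dp": [-0.4,-0.2,0],"rotation": [0,0,0]},{"dp": [-0.5,-0.25,0],"rotation": [0,0,0]},{"dp": [-0.6,-0.3,0],"rotation": [0,0,0]},{"dp": [-0.7,-0.35,0],"rotation": [0,0,0]},{"dp": [-0.8,-0.4,0],"rotation": [0,0,0]},{"dp": [-0.9,-0.45,0],"rotation": [0,0,0]},{"dp": [-1,-0.5,0],"rotation": [0,0,0]}]}}

```text
time_s: 1.82
position: [0.4087, 0.4186, 0.2313]
ee_rot: [0.21, 0.978, 0.0, -0.0]
force: [-0.1, -0.2, -0.2]
gripper_width: 0.0855
grip_force: 0.0
```

>>> {"fn": "send_rows", "kwargs": {"motion": [{"dp": [-0.1,-0.05,0],"rotation": [0,0,0]},{"dp": [-0.2,-0.1,0],"rotation": [0,0,0]},{"dp": [-0.3,-0.15,0],"rotation": [0,0,0]},{"dp": [-0.4,-0.2,0],"rotation": [0,0,0]},{"dp": [-0.5,-0.25,0],"rotation": [0,0,0]},{"dp": [-0.6,-0.3,0],"rotation": [0,0,0]},{"dp": [-0.7,-0.35,0],"rotation": [0,0,0]},{"dp": [-0.8,-0.4,0],"rotation": [0,0,0]},{"dp": [-0.9,-0.45,0],"rotation": [0,0,0]},{"dp": [-1,-0.5,0],"rotation": [0,0,0]}]}}

```text
time_s: 2.65
position: [0.4794, 0.332, 0.2313]
ee_rot: [0.21, 0.978, 0.0, -0.0]
force: [-0.2, 0.8, -0.0]
gripper_width: 0.0853
grip_force: 0.0
```

>>> {"fn": "send_rows", "kwargs": {"motion": [{"dp": [-0.1,-0.05,0],"rotation": [0,0,-0.01]},{"dp": [-0.2,-0.1,0],"rotation": [0,0,-0.02]},{"dp": [-0.3,-0.15,0],"rotation": [0,0,-0.03]},{"dp": [-0.4,-0.2,0],"rotation": [0,0,-0.04]},{"dp": [-0.5,-0.25,0],"rotation": [0,0,-0.05]},{"dp": [-0.6,-0.3,0],"rotation": [0,0,-0.06]},{"dp": [-0.7,-0.35,0],"rotation": [0,0,-0.07]},{"dp": [-0.8,-0.4,0],"rotation": [0,0,-0.08]},{"dp": [-0.9,-0.45,0],"rotation": [0,0,-0.095]},{"dp": [-1,-0.47,0],"rotation": [0,0,-0.106]}]}}

```text
time_s: 3.48
position: [0.5512, 0.2475, 0.2312]
ee_rot: [0.044, 0.999, -0.0, -0.0]
force: [1.0, 0.6, -0.7]
gripper_width: 0.0852
grip_force: 0.0
```

```bash
python3 - <<'E'
from h import *
go(.57,.2394,.25,85)
w=cam('wrist','w1.png')
for z in (.043,):
  for X in ([.689,.229,z],[.451,.2498,z]): print(proj(w,X))
E
```

```text
t 3.4833 pos [0.5512 0.2475 0.2312] yaw 84.95 q7 [-0.19  0.41 -0.36  1.67  0.16  1.09  0.89] F [ 1.   0.6 -0.7]
dp [-0.194 -0.064 -0.188] rot [-0.0002 -0.     -0.0003]
[311.91405822 294.38019241]
[310.43964949  80.51841335]
```

View pics/w1.png

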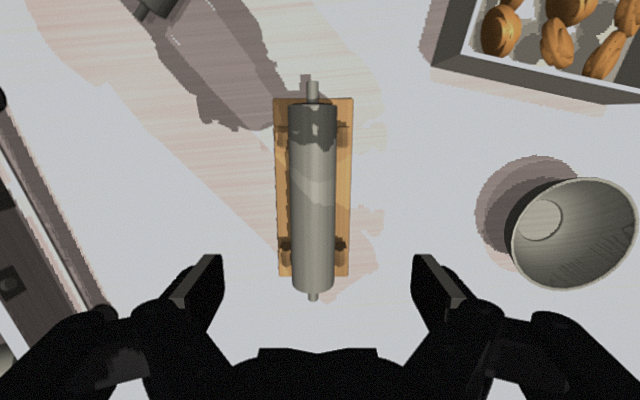

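The wrist view shows the roller on its rest, with axle tips at about (313,81) and (313.5,300).

```bash
python3 - <<'E'
from h import *
w=pickle.load(open('pics/w1.png.pkl','rb'))
p=onz(w,313.5,300,.043);q=onz(w,313,81,.043);m=(p+q)/2
yaw=np.degrees(np.arctan2(*(p-q)[1::-1]))+90
print(p,q,m,np.linalg.norm(p-q),yaw)
go(m[0],m[1],.026,yaw)
E
```

```text
[0.69676365 0.23018775 0.043     ] [0.45166195 0.25226921 0.043     ] [0.5742128  0.24122848 0.043     ] 0.24609435177337344 84.8520636599075
t 3.5333 pos [0.5533 0.2457 0.2311] yaw 84.89 q7 [-0.19  0.41 -0.36  1.67  0.16  1.09  0.89] F [ 1.7 -0.7 -0.1]
dp [-0.209 -0.023  2.052] rot [-0.0004  0.0004  0.0002]
```

>>> {"fn": "send_rows", "kwargs": {"motion": [{"dp": [-0.02,0,0.1],"rotation": [0,0,0]},{"dp": [-0.05,0,0.2],"rotation": [0,0,0]},{"dp": [-0.08,-0.01,0.3],"rotation": [0,0,0]},{"dp": [-0.11,-0.01,0.4],"rotation": [0,0,0]},{"dp": [-0.14,-0.02,0.5],"rotation": [0,0,0]},{"dp": [-0.17,-0.02,0.6],"rotation": [0,0,0]},{"dp": [-0.195,-0.023,0.7],"rotation": [0,0,0]},{"dp": [-0.195,-0.023,0.8],"rotation": [0,0,0]},{"dp": [-0.195,-0.023,0.9],"rotation": [0,0,0]},{"dp": [-0.195,-0.023,1.0],"rotation": [0,0,0]}]}}

```text
time_s: 4.37
position: [0.5697, 0.2451, 0.1302]
ee_rot: [0.045, 0.999, 0.0, -0.0]
force: [-0.1, -0.4, -0.5]
gripper_width: 0.0855
grip_force: 0.0
```

>>> {"fn": "send_rows", "kwargs": {"motion": [{"dp": [0,0,0.1],"rotation": [0,0,0]},{"dp": [0,0,0.2],"rotation": [0,0,0]},{"dp": [0,0,0.3],"rotation": [0,0,0]},{"dp": [0,0,0.4],"rotation": [0,0,0]},{"dp": [0,0,0.5],"rotation": [0,0,0]},{"dp": [0,0,0.6],"rotation": [0,0,0]},{"dp": [0,0,0.7],"rotation": [0,0,0]},{"dp": [0,0,0.8],"rotation": [0,0,0]},{"dp": [0,0,0.9],"rotation": [0,0,0]},{"dp": [0,0,1.0],"rotation": [0,0,0]}]}}

```text
time_s: 5.2
position: [0.5698, 0.245, 0.0303]
ee_rot: [0.045, 0.999, 0.0, -0.0]
force: [0.3, -0.7, -0.1]
gripper_width: 0.0855
grip_force: 0.0
```

```bash
python3 - <<'E'
from h import *
go(.573,.241,.025,84.85)
E
```

```text
t 5.2 pos [0.5698 0.245  0.0303] yaw 84.86 q7 [-0.24  0.68 -0.29  1.76  0.27  0.74  0.82] F [ 0.3 -0.7 -0.1]
dp [-0.035 -0.037  0.053] rot [ 0. -0.  0.]
```

>>> {"fn": "send_rows", "kwargs": {"motion": [{"dp": [-0.02,-0.02,0.02],"rotation": [0,0,0]},{"dp": [-0.035,-0.037,0.05],"rotation": [0,0,0]},{"dp": [-0.035,-0.037,0.05],"rotation": [0,0,0]},{"dp": [-0.035,-0.037,0.05],"rotation": [0,0,0]},{"dp": [-0.035,-0.037,0.05],"rotation": [0,0,0]},{"dp": [-0.035,-0.037,0.05],"rotation": [0,0,0]},{"dp": [-0.035,-0.037,0.05],"rotation": [0,0,0]},{"dp": [-0.035,-0.037,0.05],"rotation": [0,0,0]},{"dp": [-0.035,-0.037,0.05],"rotation": [0,0,0]},{"dp": [-0.035,-0.037,0.05],"rotation": [0,0,0]}], "grip": 1.0}}

```text
time_s: 6.03
position: [0.5733, 0.2405, 0.0265]
ee_rot: [0.045, 0.999, -0.0, 0.0]
force: [1.1, -3.0, -0.7]
gripper_width: 0.0483
grip_force: 62.3
```

>>> {"fn": "send_rows", "kwargs": {"motion": [{"dp": [0,0,0],"rotation": [0,0,0]},{"dp": [0,0,0],"rotation": [0,0,0]},{"dp": [0,0,0],"rotation": [0,0,0]},{"dp": [0,0,-0.02],"rotation": [0,0,0]},{"dp": [0,0,-0.05],"rotation": [0,0,0]},{"dp": [0,0,-0.1],"rotation": [0,0,0]},{"dp": [0,0,-0.15],"rotation": [0,0,0]},{"dp": [0,0,-0.2],"rotation": [0,0,0]},{"dp": [0,0,-0.25],"rotation": [0,0,0]},{"dp": [0,0,-0.3],"rotation": [0,0,0]}]}}

```text
time_s: 6.87
position: [0.573, 0.2412, 0.057]
ee_rot: [0.045, 0.999, 0.0, 0.0]
force: [-0.5, -0.7, -3.3]
gripper_width: 0.0481
grip_force: 62.4
```

```bash
python3 - <<'E'
from h import *
go(.55,-.205,.25,9.3)
E
```

```text
t 6.8667 pos [0.573  0.2412 0.057 ] yaw 84.87 q7 [-0.22  0.65 -0.3   1.75  0.25  0.79  0.84] F [-0.5 -0.7 -3.3]
dp [-0.17  -4.464 -1.931] rot [ 1.000e-04 -0.000e+00  4.198e-01]
```

>>> {"fn": "send_rows", "kwargs": {"motion": [{"dp": [0,0,-0.1],"rotation": [0,0,0]},{"dp": [0,0,-0.2],"rotation": [0,0,0]},{"dp": [0,0,-0.3],"rotation": [0,0,0]},{"dp": [0,0,-0.4],"rotation": [0,0,0]},{"dp": [0,0,-0.5],"rotation": [0,0,0]},{"dp": [0,-0.05,-0.6],"rotation": [0,0,0]},{"dp": [0,-0.12,-0.7],"rotation": [0,0,0]},{"dp": [0,-0.2,-0.8],"rotation": [0,0,0]},{"dp": [0,-0.3,-0.9],"rotation": [0,0,0]},{"dp": [0,-0.4,-1],"rotation": [0,0,0]}]}}

```text
time_s: 7.7
position: [0.5693, 0.1995, 0.1572]
ee_rot: [0.045, 0.999, -0.0, -0.0]
force: [-0.2, -0.6, -3.7]
gripper_width: 0.0483
grip_force: 62.5
```

>>> {"fn": "send_rows", "kwargs": {"motion": [{"dp": [0,-0.1,-0.1],"rotation": [0,0,0]},{"dp": [0,-0.2,-0.2],"rotation": [0,0,0]},{"dp": [0,-0.3,-0.3],"rotation": [0,0,0]},{"dp": [0,-0.4,-0.4],"rotation": [0,0,0]},{"dp": [0,-0.5,-0.5],"rotation": [0,0,0]},{"dp": [0,-0.6,-0.6],"rotation": [0,0,0]},{"dp": [0,-0.7,-0.7],"rotation": [0,0,0]},{"dp": [0,-0.8,-0.8],"rotation": [0,0,0]},{"dp": [0,-0.9,-0.9],"rotation": [0,0,0]},{"dp": [0,-1,-0.9],"rotation": [0,0,0]}]}}

```text
time_s: 8.53
position: [0.5617, 0.101, 0.249]
ee_rot: [0.045, 0.999, 0.0, 0.002]
force: [1.6, 0.7, -3.5]
gripper_width: 0.0485
grip_force: 62.5
```

>>> {"fn": "send_rows", "kwargs": {"motion": [{"dp": [0,-0.1,0],"rotation": [0,0,0]},{"dp": [0,-0.2,0],"rotation": [0,0,0]},{"dp": [0,-0.3,0],"rotation": [0,0,0]},{"dp": [0,-0.4,0],"rotation": [0,0,0]},{"dp": [0,-0.5,0],"rotation": [0,0,0]},{"dp": [0,-0.6,0],"rotation": [0,0,0]},{"dp": [0,-0.7,0],"rotation": [0,0,0]},{"dp": [0,-0.8,0],"rotation": [0,0,0]},{"dp": [0,-0.9,0],"rotation": [0,0,0]},{"dp": [0,-1,0],"rotation": [0,0,0]}]}}

```text
time_s: 9.37
position: [0.5514, 0.001, 0.2463]
ee_rot: [0.045, 0.999, 0.0, 0.0]
force: [0.8, 0.7, -3.4]
gripper_width: 0.0483
grip_force: 62.5
```

>>> {"fn": "send_rows", "kwargs": {"motion": [{"dp": [0,-0.1,0],"rotation": [0,0,0.02]},{"dp": [0,-0.2,0],"rotation": [0,0,0.04]},{"dp": [0,-0.3,0],"rotation": [0,0,0.06]},{"dp": [0,-0.4,0],"rotation": [0,0,0.08]},{"dp": [0,-0.5,0],"rotation": [0,0,0.1]},{"dp": [0,-0.6,0],"rotation": [0,0,0.12]},{"dp": [0,-0.7,0],"rotation": [0,0,0.14]},{"dp": [0,-0.8,0],"rotation": [0,0,0.16]},{"dp": [0,-0.9,0],"rotation": [0,0,0.18]},{"dp": [0,-1,0],"rotation": [0,0,0.2]}]}}

```text
time_s: 10.2
position: [0.5424, -0.0986, 0.2463]
ee_rot: [0.353, 0.936, 0.0, 0.0]
force: [-0.8, -0.1, -3.8]
gripper_width: 0.048
grip_force: 62.5
```

```bash
python3 - <<'E'
from h import *
go(.55,-.205,.25,9.3)
E
```

```text
t 10.2 pos [ 0.5424 -0.0986  0.2463] yaw 48.69 q7 [ 0.25  0.28 -0.14  1.79  0.04  1.07  0.94] F [-0.8 -0.1 -3.8]
dp [-0.76  -0.749 -0.037] rot [0.     0.     0.2188]
```

>>> {"fn": "send_rows", "kwargs": {"motion": [{"dp": [-0.08,-0.08,0],"rotation": [0,0,0.03]},{"dp": [-0.16,-0.16,0],"rotation": [0,0,0.06]},{"dp": [-0.24,-0.24,0],"rotation": [0,0,0.09]},{"dp": [-0.32,-0.32,0],"rotation": [0,0,0.12]},{"dp": [-0.4,-0.4,0],"rotation": [0,0,0.15]},{"dp": [-0.5,-0.5,0],"rotation": [0,0,0.18]},{"dp": [-0.6,-0.6,0],"rotation": [0,0,0.2]},{"dp": [-0.7,-0.7,0],"rotation": [0,0,0.219]},{"dp": [-0.76,-0.75,0],"rotation": [0,0,0.219]},{"dp": [-0.76,-0.75,0],"rotation": [0,0,0.219]}]}}

```text
time_s: 11.03
position: [0.5501, -0.207, 0.2462]
ee_rot: [0.647, 0.762, -0.001, 0.0]
force: [-0.4, -1.0, -4.5]
gripper_width: 0.0486
grip_force: 62.5
```

```bash
python3 - <<'E'
from h import *
w=cam('wrist','w2.png');cam('top','top2.png');cam('scene','scene2.png');go(.55,-.205,.25,9.3)
E
```

```text
t 11.1833 pos [ 0.5504 -0.203   0.2461] yaw 9.56 q7 [ 0.29  0.34  0.02  1.71 -0.01  1.09  0.48] F [ 0.5  0.2 -3.7]
dp [-0.019 -0.008 -0.039] rot [-0.     -0.0004  0.0015]
```

View pics/w2.png

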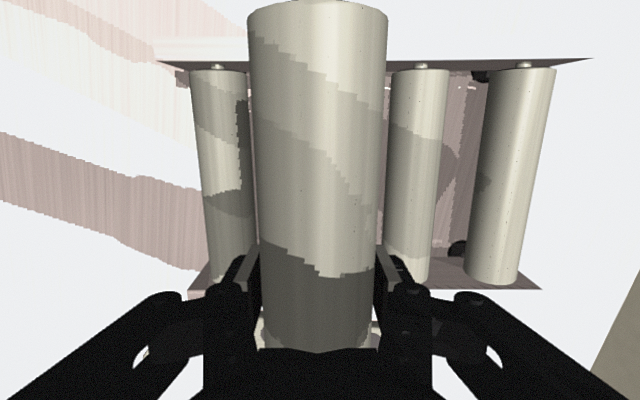

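Wrist view: the held roller is centred on column 318. The neighbouring fixed rollers show at their upper ends, with axle stubs at (218,66), (422,66) and (525,66), and tube edges at about 191–247 and 393–450. I take the bay position from those neighbours.

```bash
python3 - <<'E'
from h import *
w=pickle.load(open('pics/w2.png.pkl','rb'))
im=w['image']
a=cv2.resize(im[45:135,180:460,::-1],None,fx=2.85,fy=2.85,interpolation=cv2.INTER_CUBIC)
t=pickle.load(open('pics/top2.png.pkl','rb'))['image'][115:245,325:425,::-1]
b=cv2.resize(t,None,fx=2.4,fy=2.4,interpolation=cv2.INTER_CUBIC)
s=pickle.load(open('pics/scene2.png.pkl','rb'))['image'][165:305,195:335,::-1]
d=cv2.resize(s,None,fx=2.3,fy=2.3,interpolation=cv2.INTER_CUBIC)
o=np.zeros((590,800,3),np.uint8);o[:a.shape[0],:a.shape[1]]=a[:, :800]
o[262:262+312,:240]=b; o[262:262+322,300:622]=d
cv2.imwrite('pics/crop2.png',o)
E
```

```text
(no output)
```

View pics/crop2.png

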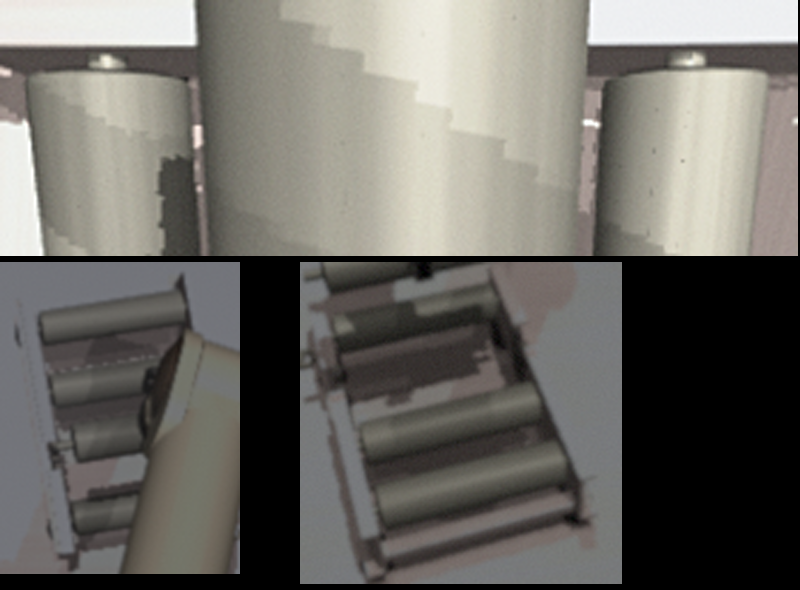

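The crop shows the neighbours' axle stubs at wrist pixels (217.5,66) and (421,66). I cast the tube edges and stubs to axle height, and check the held roller's far-end corners at about (248,13) and (387,13).

```bash
python3 - <<'E'
from h import *
w=pickle.load(open('pics/w2.png.pkl','rb'))
C=lambda u,v:(180+u/2.85-.3,45+v/2.85-.3)
def bis(l,r,z):
    o,a=ray(w,*l);_,b=ray(w,*r); d=a/np.linalg.norm(a)+b/np.linalg.norm(b); return o+d*(z-o[2])/d[2]
L=onz(w,*C(107,62),.087);R=onz(w,*C(687,62),.087);print('stubs',L,R,np.linalg.norm(L-R),(L+R)/2,np.degrees(np.arctan2(*(R-L)[1::-1])))
def axis(n,ps):
    P=[bis(l,r,.085) for l,r in ps]; d=P[-1]-P[0]; print(n,[p.round(4)for p in P],'dir',np.degrees(np.arctan2(d[1],d[0]))%180)
axis('-',[(C(30,90),C(190,90)),(C(36,150),C(194,150)),(C(43,240),C(199,240))])
axis('+',[(C(605,90),C(768,90)),(C(601,150),C(761,150)),(C(596,240),C(752,240)),((391,270),(432,270))])
axis('++',[((489,75),(555,75)),((466,270),(518,270))])
def held(l,r,z=.265): return bis(l,r,z)
P=[held(C(199,60),C(587,60)),held(C(205,150),C(578,150)),held((249,20),(387,20))]
d=P[1]-P[2];print('held',P,np.degrees(np.arctan2(d[1],d[0]))%180)
print('held end corners',onz(w,248,13,.265),onz(w,387,13,.265))
# fixed tube end corners (edge at axis height) +y
for n,l,r in(('-',C(27,75),C(189,78)),('+',C(607,78),C(768,72))): print('end',n,onz(w,*l,.085),onz(w,*r,.085))
t=pickle.load(open('pics/top0.png.pkl','rb'))
E
```

```text
stubs [ 0.44521841 -0.11385348  0.087     ] [ 0.62301221 -0.08467684  0.087     ] 0.1801718947838518 [ 0.53411531 -0.09926516  0.087     ] 9.319390364664539
- [array([ 0.4467, -0.1216,  0.085 ]), array([ 0.4496, -0.1392,  0.085 ]), array([ 0.4536, -0.167 ,  0.085 ])] dir 98.68354838825888
+ [array([ 0.6249, -0.0923,  0.085 ]), array([ 0.6277, -0.11  ,  0.085 ]), array([ 0.6326, -0.1377,  0.085 ]), array([ 0.6643, -0.2816,  0.085 ])] dir 101.77611101284646
++ [array([ 0.7129, -0.0774,  0.085 ]), array([ 0.7479, -0.2675,  0.085 ])] dir 100.42821501540678
held [array([ 0.53634687, -0.12164537,  0.265     ]), array([ 0.53792575, -0.13240548,  0.265     ]), array([ 0.53409183, -0.10709771,  0.265     ])] 98.61432943623046
held end corners [ 0.50966218 -0.10892956  0.265     ] [ 0.55749576 -0.10107761  0.265     ]
end - [ 0.42022219 -0.1216361   0.085     ] [ 0.47028267 -0.11405844  0.085     ]
end + [ 0.59999612 -0.09277349  0.085     ] [ 0.64926474 -0.08317109  0.085     ]
```

```bash
python3 - <<'E'
from h import *
go(.551,-.202,.107,9.32)
E
```

```text
t 11.1833 pos [ 0.5504 -0.203   0.2461] yaw 9.56 q7 [ 0.29  0.34  0.02  1.71 -0.01  1.09  0.48] F [ 0.5  0.2 -3.7]
dp [0.007 0.007 1.391] rot [-0.     -0.0004  0.0014]
```

>>> {"fn": "send_rows", "kwargs": {"motion": [{"dp": [0.008,0.007,0.1],"rotation": [0,0,0.0014]},{"dp": [0.008,0.007,0.2],"rotation": [0,0,0.0014]},{"dp": [0.008,0.007,0.3],"rotation": [0,0,0.0014]},{"dp": [0.008,0.007,0.4],"rotation": [0,0,0.0014]},{"dp": [0.008,0.007,0.5],"rotation": [0,0,0.0014]},{"dp": [0.008,0.007,0.6],"rotation": [0,0,0.0014]},{"dp": [0.008,0.007,0.7],"rotation": [0,0,0.0014]},{"dp": [0.008,0.007,0.8],"rotation": [0,0,0.0014]},{"dp": [0.008,0.007,0.9],"rotation": [0,0,0.0014]},{"dp": [0.008,0.007,1.0],"rotation": [0,0,0.0014]}]}}

```text
time_s: 12.02
position: [0.551, -0.2033, 0.1453]
ee_rot: [0.648, 0.761, -0.0, -0.0]
force: [0.1, -0.3, -4.8]
gripper_width: 0.0486
grip_force: 62.6
```

>>> {"fn": "send_rows", "kwargs": {"motion": [{"dp": [0,0,0.08],"rotation": [0,0,0]},{"dp": [0,0,0.16],"rotation": [0,0,0]},{"dp": [0,0,0.24],"rotation": [0,0,0]},{"dp": [0,0,0.3],"rotation": [0,0,0]},{"dp": [0,0,0.35],"rotation": [0,0,0]},{"dp": [0,0,0.38],"rotation": [0,0,0]},{"dp": [0,0,0.39],"rotation": [0,0,0]},{"dp": [0,0,0.39],"rotation": [0,0,0]},{"dp": [0,0,0.39],"rotation": [0,0,0]},{"dp": [0,0,0.39],"rotation": [0,0,0]}]}}

```text
time_s: 12.85
position: [0.5514, -0.2034, 0.1078]
ee_rot: [0.648, 0.761, 0.0, 0.0]
force: [0.2, 0.2, -4.3]
gripper_width: 0.0481
grip_force: 62.6
```

```bash
python3 - <<'E'
from h import *
w=cam('wrist','w3.png');cam('top','top3.png');cam('scene','scene3.png');go(.551,-.202,.107,9.32)
im=w['image'][:,:,::-1]
s=pickle.load(open('pics/scene3.png.pkl','rb'))['image'][165:305,195:335,::-1]
d=cv2.resize(s,None,fx=2.2,fy=2.2,interpolation=cv2.INTER_CUBIC)
t=cv2.resize(pickle.load(open('pics/top3.png.pkl','rb'))['image'][115:245,325:425,::-1],None,fx=2,fy=2)
o=np.zeros((590,800,3),np.uint8);o[:280]=cv2.resize(im[0:224],(800,280));o[282:590,:308]=d;o[285:545,330:530]=t
cv2.imwrite('pics/crop3.png',o)
E
```

```text
t 13.0 pos [ 0.5512 -0.2033  0.1076] yaw 9.19 q7 [ 0.3   0.5   0.01  1.82 -0.01  0.81  0.48] F [ 0.3 -0.4 -3.6]
dp [0.013 0.    0.006] rot [ 0.0002  0.0001 -0.0007]
```

View pics/crop3.png

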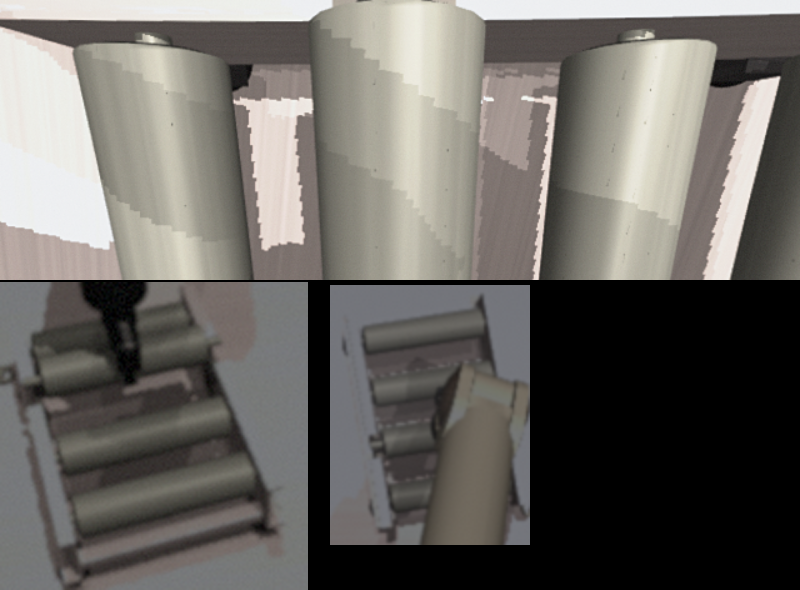

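The roller hangs just above the slots between its neighbours. Stubs are at wrist pixels (121.6,30.4) and (509.6,28.8), and the held tube's end corners are at (248.8,13.6) and (388,16).

```bash
python3 - <<'E'
from h import *
w=pickle.load(open('pics/w3.png.pkl','rb'))
L=onz(w,121.6,30.4,.087);R=onz(w,509.6,28.8,.087);a=R-L
ang=np.arctan2(a[1],a[0]);ay=np.array([-np.sin(ang),np.cos(ang)]);ax=np.array([np.cos(ang),np.sin(ang)])
print(L,R,np.linalg.norm(a),np.degrees(ang),'centre',(L+R)[:2]/2-.102*ay)
A=onz(w,248.8,14.5,.124);B=onz(w,388,16,.124);print('held',A,B,np.linalg.norm(A-B),(A+B)[:2]/2-.1*ay)
# endpoints of fixed tubes
for n,l,r in(('-',(61,38),(183,50)),('+',(449,50),(572,36))):
    l=onz(w,*l,.085);r=onz(w,*r,.085);print(n,np.linalg.norm(l-r),(l+r)/2)
print('held-track offset in track axes x,y',[float(((A+B)[:2]/2-(L+R)[:2]/2)@ax),float(((A+B)[:2]/2-(L+R)[:2]/2)@ay+.002)])
E
```

```text
[ 0.4450911  -0.11288498  0.087     ] [ 0.6225911  -0.08356583  0.087     ] 0.17990514452312523 9.379333618208866 centre [ 0.55046405 -0.19886177]
held [ 0.51096307 -0.10505582  0.124     ] [ 0.56006917 -0.09761192  0.124     ] 0.049667105582618026 [ 0.55181313 -0.19999697]
- 0.05639814496002808 [ 0.44430816 -0.11845562  0.085     ]
+ 0.05688557331076597 [ 0.62572408 -0.08875991  0.085     ]
held-track offset in track axes x,y [0.0011460417499483668, -0.0013398864843226412]
```

>>> {"fn": "send_rows", "kwargs": {"motion": [{"dp": [0.01,-0.01,0.0],"rotation": [0,0,0]},{"dp": [0.01,-0.01,0.02],"rotation": [0,0,0]},{"dp": [0.01,-0.01,0.05],"rotation": [0,0,0]},{"dp": [0.01,-0.01,0.08],"rotation": [0,0,0]},{"dp": [0.01,-0.01,0.11],"rotation": [0,0,0]},{"dp": [0.01,-0.01,0.14],"rotation": [0,0,0]},{"dp": [0.01,-0.01,0.16],"rotation": [0,0,0]},{"dp": [0.01,-0.01,0.18],"rotation": [0,0,0]},{"dp": [0.01,-0.01,0.19],"rotation": [0,0,0]},{"dp": [0.01,-0.01,0.19],"rotation": [0,0,0]}]}}

```text
time_s: 13.83
position: [0.5497, -0.2024, 0.0879]
ee_rot: [0.648, 0.761, -0.0, -0.0]
force: [0.0, 0.2, -3.5]
gripper_width: 0.0483
grip_force: 62.6
```

>>> {"fn": "send_rows", "kwargs": {"motion": [{"dp": [0,0,0.005],"rotation": [0,0,0]},{"dp": [0,0,0.01],"rotation": [0,0,0]},{"dp": [0,0,0.015],"rotation": [0,0,0]},{"dp": [0,0,0.02],"rotation": [0,0,0]},{"dp": [0,0,0.025],"rotation": [0,0,0]},{"dp": [0,0,0.03],"rotation": [0,0,0]},{"dp": [0,0,0.035],"rotation": [0,0,0]},{"dp": [0,0,0.04],"rotation": [0,0,0]},{"dp": [0,0,0.04],"rotation": [0,0,0]},{"dp": [0,0,0.04],"rotation": [0,0,0]}]}}

```text
time_s: 14.67
position: [0.5502, -0.2024, 0.0845]
ee_rot: [0.648, 0.762, 0.0, 0.0]
force: [0.3, 0.3, -0.2]
gripper_width: 0.0484
grip_force: 62.9
```

>>> {"fn": "send_rows", "kwargs": {"motion": [{"dp": [0,0,0],"rotation": [0,0,0]},{"dp": [0,0,0.005],"rotation": [0,0,0]},{"dp": [0,0,0.01],"rotation": [0,0,0]},{"dp": [0,0,0.015],"rotation": [0,0,0]},{"dp": [0,0,0.02],"rotation": [0,0,0]},{"dp": [0,0,0.025],"rotation": [0,0,0]},{"dp": [0,0,0.03],"rotation": [0,0,0]},{"dp": [0,0,0.03],"rotation": [0,0,0]},{"dp": [0,0,0.03],"rotation": [0,0,0]},{"dp": [0,0,0.03],"rotation": [0,0,0]}]}}

```text
time_s: 15.5
position: [0.5499, -0.2026, 0.0823]
ee_rot: [0.648, 0.762, -0.0, 0.0]
force: [-3.0, 0.2, 8.7]
gripper_width: 0.0486
grip_force: 64.1
```

>>> {"fn": "send_rows", "kwargs": {"motion": [{"dp": [0,0,0],"rotation": [0,0,0]},{"dp": [0,0,0.005],"rotation": [0,0,0]},{"dp": [0,0,0.01],"rotation": [0,0,0]},{"dp": [0,0,0.015],"rotation": [0,0,0]},{"dp": [0,0,0.02],"rotation": [0,0,0]},{"dp": [0,0,0.025],"rotation": [0,0,0]},{"dp": [0,0,0.03],"rotation": [0,0,0]},{"dp": [0,0,0.03],"rotation": [0,0,0]},{"dp": [0,0,0.03],"rotation": [0,0,0]},{"dp": [0,0,0.03],"rotation": [0,0,0]}]}}

```text
time_s: 16.33
position: [0.5499, -0.2027, 0.08]
ee_rot: [0.648, 0.762, -0.0, 0.0]
force: [-6.1, 1.2, 14.5]
gripper_width: 0.0483
grip_force: 64.6
```

```bash
python3 - <<'E'
from h import *
o=env.get_obs();R=Ro.from_quat(o['ee_rot']).as_matrix();print(o['force'],R.T@o['torque'],o['position'])
E
```

```text
[-6.05151759  1.23263308 14.50067483] [ 1.04020865  0.18313532 -0.90605614] [ 0.54991005 -0.2027215   0.07998953]
```

>>> {"fn": "send_rows", "kwargs": {"motion": [{"dp": [0,0,0.005],"rotation": [0,0,0]},{"dp": [0,0,0.01],"rotation": [0,0,0]},{"dp": [0,0,0.015],"rotation": [0,0,0]},{"dp": [0,0,0.02],"rotation": [0,0,0]},{"dp": [0,0,0.025],"rotation": [0,0,0]},{"dp": [0,0,0.03],"rotation": [0,0,0]},{"dp": [0,0,0.035],"rotation": [0,0,0]},{"dp": [0,0,0.04],"rotation": [0,0,0]},{"dp": [0,0,0.04],"rotation": [0,0,0]},{"dp": [0,0,0.04],"rotation": [0,0,0]}]}}

```text
time_s: 17.17
position: [0.5499, -0.2032, 0.0764]
ee_rot: [0.648, 0.762, -0.0, 0.001]
force: [-6.0, 1.3, 17.5]
gripper_width: 0.0482
grip_force: 65.0
```

>>> {"fn": "send_rows", "kwargs": {"motion": [{"dp": [0,0,0],"rotation": [0,0,0]},{"dp": [0,0,0.005],"rotation": [0,0,0]},{"dp": [0,0,0.01],"rotation": [0,0,0]},{"dp": [0,0,0.015],"rotation": [0,0,0]},{"dp": [0,0,0.02],"rotation": [0,0,0]},{"dp": [0,0,0.025],"rotation": [0,0,0]},{"dp": [0,0,0.03],"rotation": [0,0,0]},{"dp": [0,0,0.03],"rotation": [0,0,0]},{"dp": [0,0,0.03],"rotation": [0,0,0]},{"dp": [0,0,0.03],"rotation": [0,0,0]}]}}

```text
time_s: 18.0
position: [0.55, -0.2035, 0.0732]
ee_rot: [0.649, 0.761, -0.0, 0.001]
force: [-5.5, 0.6, 14.4]
gripper_width: 0.0482
grip_force: 64.9
```

```bash
python3 - <<'E'
from h import *
o=env.get_obs();R=Ro.from_quat(o['ee_rot']).as_matrix();print(o['force'],R.T@o['torque'],o['position'])
E
```

```text
[-5.5083598   0.60881796 14.40749613] [ 1.05514679 -0.05671265 -0.27878014] [ 0.55004618 -0.20346588  0.07317461]
```

>>> {"fn": "send_rows", "kwargs": {"motion": [{"dp": [0,0,0.005],"rotation": [0,0,0]},{"dp": [0,0,0.01],"rotation": [0,0,0]},{"dp": [0,0,0.015],"rotation": [0,0,0]},{"dp": [0,0,0.02],"rotation": [0,0,0]},{"dp": [0,0,0.025],"rotation": [0,0,0]},{"dp": [0,0,0.025],"rotation": [0,0,0]},{"dp": [0,0,0.025],"rotation": [0,0,0]},{"dp": [0,0,0.025],"rotation": [0,0,0]},{"dp": [0,0,0.025],"rotation": [0,0,0]},{"dp": [0,0,0.025],"rotation": [0,0,0]}]}}

```text
time_s: 18.83
position: [0.55, -0.2036, 0.071]
ee_rot: [0.649, 0.761, -0.0, 0.001]
force: [-6.6, 0.7, 17.0]
gripper_width: 0.0482
grip_force: 65.1
```

>>> {"fn": "send_rows", "kwargs": {"motion": [{"dp": [0,0,0.003],"rotation": [0,0,0]},{"dp": [0,0,0.006],"rotation": [0,0,0]},{"dp": [0,0,0.01],"rotation": [0,0,0]},{"dp": [0,0,0.01],"rotation": [0,0,0]},{"dp": [0,0,0.01],"rotation": [0,0,0]},{"dp": [0,0,0.01],"rotation": [0,0,0]},{"dp": [0,0,0.01],"rotation": [0,0,0]},{"dp": [0,0,0.01],"rotation": [0,0,0]},{"dp": [0,0,0.01],"rotation": [0,0,0]},{"dp": [0,0,0.01],"rotation": [0,0,0]}]}}

```text
time_s: 19.67
position: [0.55, -0.2037, 0.0698]
ee_rot: [0.649, 0.761, -0.0, 0.001]
force: [-5.1, 0.7, 16.2]
gripper_width: 0.0482
grip_force: 65.0
```

```bash
python3 - <<'E'
from h import *
o=env.get_obs();R=Ro.from_quat(o['ee_rot']).as_matrix();print(o['force'],R.T@o['torque'],o['position'])
E
```

```text
[-5.10121538  0.74049687 16.22550347] [ 1.12908668  0.02538557 -0.3095075 ] [ 0.5499965  -0.20368324  0.06983744]
```

>>> {"fn": "send_rows", "kwargs": {"motion": [{"dp": [0,0,0.003],"rotation": [0,0,0]},{"dp": [0,0,0.006],"rotation": [0,0,0]},{"dp": [0,0,0.01],"rotation": [0,0,0]},{"dp": [0,0,0.01],"rotation": [0,0,0]},{"dp": [0,0,0.01],"rotation": [0,0,0]},{"dp": [0,0,0.01],"rotation": [0,0,0]},{"dp": [0,0,0.01],"rotation": [0,0,0]},{"dp": [0,0,0.01],"rotation": [0,0,0]},{"dp": [0,0,0.01],"rotation": [0,0,0]},{"dp": [0,0,0.01],"rotation": [0,0,0]}]}}

```text
time_s: 20.5
position: [0.5501, -0.2037, 0.0688]
ee_rot: [0.649, 0.761, -0.0, 0.001]
force: [-5.2, -0.1, 15.3]
gripper_width: 0.0484
grip_force: 65.0
```

>>> {"fn": "send_rows", "kwargs": {"motion": [{"dp": [0,0,0.002],"rotation": [0,0,0]},{"dp": [0,0,0.004],"rotation": [0,0,0]},{"dp": [0,0,0.006],"rotation": [0,0,0]},{"dp": [0,0,0.008],"rotation": [0,0,0]},{"dp": [0,0,0.008],"rotation": [0,0,0]},{"dp": [0,0,0.008],"rotation": [0,0,0]},{"dp": [0,0,0.008],"rotation": [0,0,0]},{"dp": [0,0,0.008],"rotation": [0,0,0]},{"dp": [0,0,0.008],"rotation": [0,0,0]},{"dp": [0,0,0.008],"rotation": [0,0,0]}]}}

```text
time_s: 21.33
position: [0.55, -0.2038, 0.0682]
ee_rot: [0.649, 0.761, -0.0, 0.001]
force: [-6.3, -0.1, 17.6]
gripper_width: 0.0484
grip_force: 65.1
```

```bash
python3 - <<'E'
from h import *
o=env.get_obs();R=Ro.from_quat(o['ee_rot']).as_matrix();print(o['force'],R.T@o['torque'],o['position'])
E
```

```text
[-6.33079712 -0.08867103 17.60721785] [ 1.1887485   0.26491101 -0.35996097] [ 0.54999436 -0.2037913   0.06819362]
```

>>> {"fn": "send_rows", "kwargs": {"motion": [{"dp": [0,0,0.002],"rotation": [0,0,0]},{"dp": [0,0,0.004],"rotation": [0,0,0]},{"dp": [0,0,0.006],"rotation": [0,0,0]},{"dp": [0,0,0.008],"rotation": [0,0,0]},{"dp": [0,0,0.008],"rotation": [0,0,0]},{"dp": [0,0,0.008],"rotation": [0,0,0]},{"dp": [0,0,0.008],"rotation": [0,0,0]},{"dp": [0,0,0.008],"rotation": [0,0,0]},{"dp": [0,0,0.008],"rotation": [0,0,0]},{"dp": [0,0,0.008],"rotation": [0,0,0]}]}}

```text
time_s: 22.17
position: [0.5501, -0.2038, 0.068]
ee_rot: [0.649, 0.761, -0.0, 0.001]
force: [-7.6, 0.5, 20.3]
gripper_width: 0.0483
grip_force: 65.6
```

```bash
python3 - <<'E'
from h import *
o=env.get_obs();R=Ro.from_quat(o['ee_rot']).as_matrix();print(o['force'],R.T@o['torque'],o['position'])
E
```

```text
[-7.56954929  0.51520924 20.33228029] [ 1.48537459  0.38870851 -0.36279262] [ 0.55007808 -0.20375302  0.06796477]
```

>>> {"fn": "send_rows", "kwargs": {"motion": [{"dp": [0,0,0.003],"rotation": [0,0,0]},{"dp": [0,0,0.006],"rotation": [0,0,0]},{"dp": [0,0,0.009],"rotation": [0,0,0]},{"dp": [0,0,0.012],"rotation": [0,0,0]},{"dp": [0,0,0.012],"rotation": [0,0,0]},{"dp": [0,0,0.012],"rotation": [0,0,0]},{"dp": [0,0,0.012],"rotation": [0,0,0]},{"dp": [0,0,0.012],"rotation": [0,0,0]},{"dp": [0,0,0.012],"rotation": [0,0,0]},{"dp": [0,0,0.012],"rotation": [0,0,0]}]}}

```text
time_s: 23.0
position: [0.5501, -0.2038, 0.0678]
ee_rot: [0.649, 0.761, -0.0, 0.001]
force: [-10.4, 1.1, 30.4]
gripper_width: 0.0483
grip_force: 66.5
```

```bash
python3 - <<'E'
from h import *
o=env.get_obs();R=Ro.from_quat(o['ee_rot']).as_matrix();print(o['force'],R.T@o['torque'],o['position'])
E
```

```text
[-10.43672359   1.05434937  30.42581358] [ 2.0867989   0.74607877 -0.34244713] [ 0.55009235 -0.20380626  0.06784521]
```

Both ends now resist hard and evenly, with the load climbing at no further travel. I relieve the push, open, and rise.

>>> {"fn": "send_rows", "kwargs": {"motion": [{"dp": [0,0,-0.01],"rotation": [0,0,0]},{"dp": [0,0,-0.02],"rotation": [0,0,0]},{"dp": [0,0,-0.03],"rotation": [0,0,0]},{"dp": [0,0,-0.03],"rotation": [0,0,0]},{"dp": [0,0,-0.03],"rotation": [0,0,0]},{"dp": [0,0,-0.03],"rotation": [0,0,0]},{"dp": [0,0,-0.03],"rotation": [0,0,0]},{"dp": [0,0,-0.03],"rotation": [0,0,0]},{"dp": [0,0,-0.03],"rotation": [0,0,0]},{"dp": [0,0,-0.03],"rotation": [0,0,0]}]}}

```text
time_s: 23.83
position: [0.55, -0.2038, 0.068]
ee_rot: [0.649, 0.761, -0.0, 0.001]
force: [-2.5, -2.6, 9.8]
gripper_width: 0.0483
grip_force: 64.1
```

>>> {"fn": "send_rows", "kwargs": {"motion": [{"dp": [0,0,0],"rotation": [0,0,0]},{"dp": [0,0,0],"rotation": [0,0,0]},{"dp": [0,0,0],"rotation": [0,0,0]},{"dp": [0,0,0],"rotation": [0,0,0]},{"dp": [0,0,0],"rotation": [0,0,0]},{"dp": [0,0,0],"rotation": [0,0,0]},{"dp": [0,0,0],"rotation": [0,0,0]},{"dp": [0,0,0],"rotation": [0,0,0]},{"dp": [0,0,0],"rotation": [0,0,0]},{"dp": [0,0,0],"rotation": [0,0,0]}], "grip": 0.15}}

```text
time_s: 24.67
position: [0.5498, -0.2024, 0.067]
ee_rot: [0.648, 0.761, 0.0, -0.0]
force: [-0.1, 0.6, -0.2]
gripper_width: 0.0722
grip_force: 0.0
```

>>> {"fn": "send_rows", "kwargs": {"motion": [{"dp": [0,0,-0.05],"rotation": [0,0,0]},{"dp": [0,0,-0.1],"rotation": [0,0,0]},{"dp": [0,0,-0.2],"rotation": [0,0,0]},{"dp": [0,0,-0.3],"rotation": [0,0,0]},{"dp": [0,0,-0.4],"rotation": [0,0,0]},{"dp": [0,0,-0.5],"rotation": [0,0,0]},{"dp": [0,0,-0.6],"rotation": [0,0,0]},{"dp": [0,0,-0.7],"rotation": [0,0,0]},{"dp": [0,0,-0.8],"rotation": [0,0,0]},{"dp": [0,0,-0.9],"rotation": [0,0,0]}]}}

```text
time_s: 25.5
position: [0.5498, -0.2024, 0.1581]
ee_rot: [0.648, 0.761, 0.0, 0.0]
force: [0.4, -0.4, 0.4]
gripper_width: 0.0722
grip_force: 0.0
```

```bash
python3 - <<'E'
from h import *
w=cam('wrist','w4.png');print(env.get_obs()['force'])
s=cam('scene','scene4.png')['image'][165:305,195:335,::-1]
d=cv2.resize(s,None,fx=2.2,fy=2.2,interpolation=cv2.INTER_CUBIC)
o=np.zeros((590,800,3),np.uint8);o[:280]=cv2.resize(w['image'][0:224,:,::-1],(800,280));o[282:590,:308]=d
o[282:590,310:800]=cv2.resize(w['image'][:,:,::-1],(490,308))
cv2.imwrite('pics/crop4.png',o)
E
```

```text
[0.78578837 0.02912214 0.80429012]
```

View pics/crop4.png

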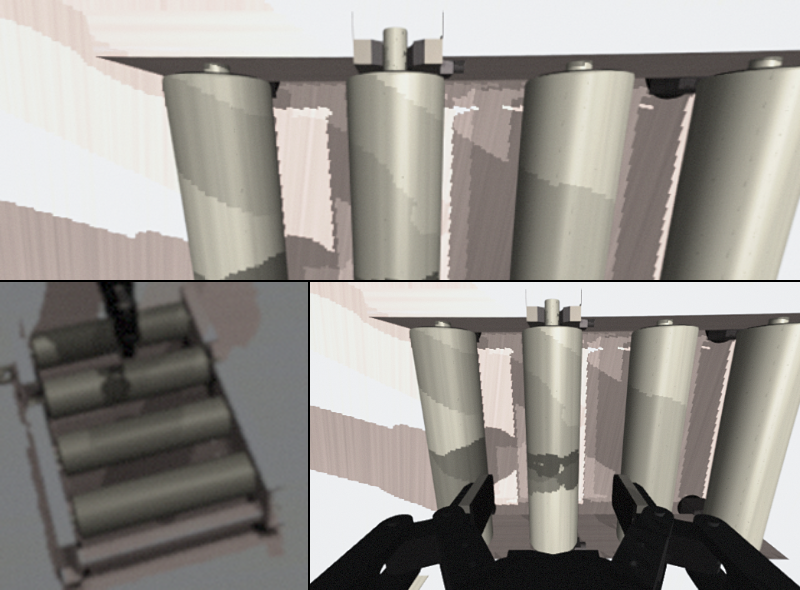

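The roller lies level with its neighbours and its axle sits between the slot blocks (wrist crop (395,45)). To be sure, I press each end by feel with closed fingers, using about 20 N.

>>> {"fn": "send_rows", "kwargs": {"motion": [{"dp": [0.08,0,0],"rotation": [0,0,0]},{"dp": [0.16,0,0],"rotation": [0,0,0]},{"dp": [0.24,0,0],"rotation": [0,0,0]},{"dp": [0.32,0,0],"rotation": [0,0,0]},{"dp": [0.4,0,0],"rotation": [0,0,0]},{"dp": [0.5,0,0],"rotation": [0,0,0]},{"dp": [0.6,0,0],"rotation": [0,0,0]},{"dp": [0.7,0,0],"rotation": [0,0,0]},{"dp": [0.8,0,0],"rotation": [0,0,0]},{"dp": [0.8,0,0],"rotation": [0,0,0]}], "grip": 1.0}}

```text
time_s: 26.43
position: [0.5368, -0.1202, 0.1569]
ee_rot: [0.647, 0.763, 0.0, -0.001]
force: [0.6, 1.2, 0.4]
gripper_width: -0.0002
grip_force: 0.0
```

>>> {"fn": "send_rows", "kwargs": {"motion": [{"dp": [0,0,0.06],"rotation": [0,0,0]},{"dp": [0,0,0.12],"rotation": [0,0,0]},{"dp": [0,0,0.18],"rotation": [0,0,0]},{"dp": [0,0,0.24],"rotation": [0,0,0]},{"dp": [0,0,0.3],"rotation": [0,0,0]},{"dp": [0,0,0.36],"rotation": [0,0,0]},{"dp": [0,0,0.4],"rotation": [0,0,0]},{"dp": [0,0,0.42],"rotation": [0,0,0]},{"dp": [0,0,0.43],"rotation": [0,0,0]},{"dp": [0,0,0.44],"rotation": [0,0,0]}]}}

```text
time_s: 27.27
position: [0.5372, -0.1235, 0.1129]
ee_rot: [0.648, 0.761, 0.0, 0.0]
force: [-0.0, 0.4, 0.1]
gripper_width: 0.0
grip_force: 0.0
```

>>> {"fn": "send_rows", "kwargs": {"motion": [{"dp": [0,0,0.005],"rotation": [0,0,0]},{"dp": [0,0,0.01],"rotation": [0,0,0]},{"dp": [0,0,0.015],"rotation": [0,0,0]},{"dp": [0,0,0.02],"rotation": [0,0,0]},{"dp": [0,0,0.025],"rotation": [0,0,0]},{"dp": [0,0,0.03],"rotation": [0,0,0]},{"dp": [0,0,0.035],"rotation": [0,0,0]},{"dp": [0,0,0.04],"rotation": [0,0,0]},{"dp": [0,0,0.04],"rotation": [0,0,0]},{"dp": [0,0,0.04],"rotation": [0,0,0]}]}}

```text
time_s: 28.1
position: [0.5374, -0.1234, 0.1099]
ee_rot: [0.648, 0.761, 0.0, 0.0]
force: [-1.3, 0.4, 6.9]
gripper_width: -0.0004
grip_force: 3.5
```

>>> {"fn": "send_rows", "kwargs": {"motion": [{"dp": [0,0,0.003],"rotation": [0,0,0]},{"dp": [0,0,0.006],"rotation": [0,0,0]},{"dp": [0,0,0.009],"rotation": [0,0,0]},{"dp": [0,0,0.012],"rotation": [0,0,0]},{"dp": [0,0,0.014],"rotation": [0,0,0]},{"dp": [0,0,0.014],"rotation": [0,0,0]},{"dp": [0,0,0.014],"rotation": [0,0,0]},{"dp": [0,0,0.014],"rotation": [0,0,0]},{"dp": [0,0,0.014],"rotation": [0,0,0]},{"dp": [0,0,0.014],"rotation": [0,0,0]}]}}

```text
time_s: 28.93
position: [0.538, -0.1234, 0.1097]
ee_rot: [0.648, 0.761, 0.001, 0.001]
force: [-4.4, 1.9, 15.4]
gripper_width: 0.0002
grip_force: 7.5
```

The left end is home: it stops hard at 109.7 mm. Now the right end.

>>> {"fn": "send_rows", "kwargs": {"motion": [{"dp": [0,0,-0.1],"rotation": [0,0,0]},{"dp": [0,0,-0.2],"rotation": [0,0,0]},{"dp": [0,0,-0.25],"rotation": [0,0,0]},{"dp": [-0.1,0,-0.25],"rotation": [0,0,0]},{"dp": [-0.2,0,-0.25],"rotation": [0,0,0]},{"dp": [-0.3,0,-0.25],"rotation": [0,0,0]},{"dp": [-0.4,0,-0.25],"rotation": [0,0,0]},{"dp": [-0.5,0,-0.25],"rotation": [0,0,0]},{"dp": [-0.65,0,-0.25],"rotation": [0,0,0]},{"dp": [-0.8,0,-0.25],"rotation": [0,0,0]}]}}

```text
time_s: 29.77
position: [0.5497, -0.2037, 0.1321]
ee_rot: [0.648, 0.761, -0.0, -0.0]
force: [0.4, 0.8, -0.8]
gripper_width: 0.0001
grip_force: 0.0
```

>>> {"fn": "send_rows", "kwargs": {"motion": [{"dp": [-0.1,0,0],"rotation": [0,0,0]},{"dp": [-0.2,0,0],"rotation": [0,0,0]},{"dp": [-0.3,0,0],"rotation": [0,0,0]},{"dp": [-0.4,0,0],"rotation": [0,0,0]},{"dp": [-0.5,0,0],"rotation": [0,0,0]},{"dp": [-0.6,0,0],"rotation": [0,0,0]},{"dp": [-0.7,0,0.05],"rotation": [0,0,0]},{"dp": [-0.78,0,0.1],"rotation": [0,0,0]},{"dp": [-0.78,0,0.15],"rotation": [0,0,0]},{"dp": [-0.78,0,0.18],"rotation": [0,0,0]}]}}

```text
time_s: 30.6
position: [0.5616, -0.2796, 0.1133]
ee_rot: [0.649, 0.761, -0.0, -0.001]
force: [-0.7, 0.6, -0.6]
gripper_width: 0.0002
grip_force: 0.0
```

```bash
python3 - <<'E'
from h import *
go(.563,-.282,.110,9.35)
E
```

```text
t 30.6 pos [ 0.5616 -0.2796  0.1133] yaw 9.13 q7 [ 0.4   0.56  0.03  1.71 -0.02  0.87  0.59] F [-0.7  0.6 -0.6]
dp [-0.026  0.011  0.033] rot [-0.0004 -0.0003 -0.0012]
```

>>> {"fn": "send_rows", "kwargs": {"motion": [{"dp": [0,0,0.005],"rotation": [0,0,0]},{"dp": [0,0,0.01],"rotation": [0,0,0]},{"dp": [0,0,0.015],"rotation": [0,0,0]},{"dp": [0,0,0.02],"rotation": [0,0,0]},{"dp": [0,0,0.025],"rotation": [0,0,0]},{"dp": [0,0,0.03],"rotation": [0,0,0]},{"dp": [0,0,0.03],"rotation": [0,0,0]},{"dp": [0,0,0.03],"rotation": [0,0,0]},{"dp": [0,0,0.03],"rotation": [0,0,0]},{"dp": [0,0,0.03],"rotation": [0,0,0]}]}}

```text
time_s: 31.43
position: [0.5623, -0.2795, 0.1116]
ee_rot: [0.648, 0.761, 0.0, 0.0]
force: [0.0, -0.7, -0.7]
gripper_width: -0.0001
grip_force: 0.0
```

>>> {"fn": "send_rows", "kwargs": {"motion": [{"dp": [0,0,0.003],"rotation": [0,0,0]},{"dp": [0,0,0.006],"rotation": [0,0,0]},{"dp": [0,0,0.009],"rotation": [0,0,0]},{"dp": [0,0,0.012],"rotation": [0,0,0]},{"dp": [0,0,0.012],"rotation": [0,0,0]},{"dp": [0,0,0.012],"rotation": [0,0,0]},{"dp": [0,0,0.012],"rotation": [0,0,0]},{"dp": [0,0,0.012],"rotation": [0,0,0]},{"dp": [0,0,0.012],"rotation": [0,0,0]},{"dp": [0,0,0.012],"rotation": [0,0,0]}]}}

```text
time_s: 32.27
position: [0.5623, -0.2794, 0.1104]
ee_rot: [0.648, 0.761, 0.0, 0.0]
force: [-0.4, 0.1, -0.3]
gripper_width: -0.0004
grip_force: 0.0
```

No contact yet at 110.4 mm, so the right end is not standing high. I continue gently.

>>> {"fn": "send_rows", "kwargs": {"motion": [{"dp": [0,0,0.003],"rotation": [0,0,0]},{"dp": [0,0,0.006],"rotation": [0,0,0]},{"dp": [0,0,0.009],"rotation": [0,0,0]},{"dp": [0,0,0.012],"rotation": [0,0,0]},{"dp": [0,0,0.015],"rotation": [0,0,0]},{"dp": [0,0,0.015],"rotation": [0,0,0]},{"dp": [0,0,0.015],"rotation": [0,0,0]},{"dp": [0,0,0.015],"rotation": [0,0,0]},{"dp": [0,0,0.015],"rotation": [0,0,0]},{"dp": [0,0,0.015],"rotation": [0,0,0]}]}}

```text
time_s: 33.1
position: [0.5626, -0.2794, 0.11]
ee_rot: [0.648, 0.761, 0.0, 0.0]
force: [-1.9, 1.3, 8.0]
gripper_width: -0.0001
grip_force: 3.8
```

>>> {"fn": "send_rows", "kwargs": {"motion": [{"dp": [0,0,0.003],"rotation": [0,0,0]},{"dp": [0,0,0.006],"rotation": [0,0,0]},{"dp": [0,0,0.009],"rotation": [0,0,0]},{"dp": [0,0,0.01],"rotation": [0,0,0]},{"dp": [0,0,0.01],"rotation": [0,0,0]},{"dp": [0,0,0.01],"rotation": [0,0,0]},{"dp": [0,0,0.01],"rotation": [0,0,0]},{"dp": [0,0,0.01],"rotation": [0,0,0]},{"dp": [0,0,0.01],"rotation": [0,0,0]},{"dp": [0,0,0.01],"rotation": [0,0,0]}]}}

```text
time_s: 33.93
position: [0.5628, -0.2794, 0.1098]
ee_rot: [0.648, 0.761, 0.0, 0.001]
force: [-4.2, 2.8, 11.9]
gripper_width: -0.0
grip_force: 6.2
```

Both ends stop at the same seated height (109.7 and 109.8 mm). I retreat.

>>> {"fn": "send_rows", "kwargs": {"motion": [{"dp": [0,0,-0.05],"rotation": [0,0,0]},{"dp": [0,0,-0.15],"rotation": [0,0,0]},{"dp": [0,0,-0.25],"rotation": [0,0,0]},{"dp": [0,0,-0.4],"rotation": [0,0,0]},{"dp": [0,0,-0.55],"rotation": [0,0,0]},{"dp": [0,0,-0.7],"rotation": [0,0,0]},{"dp": [0,0,-0.85],"rotation": [0,0,0]},{"dp": [0,0,-0.95],"rotation": [0,0,0]},{"dp": [0,0,-1],"rotation": [0,0,0]},{"dp": [0,0,-1],"rotation": [0,0,0]}]}}

```text
time_s: 34.77
position: [0.5631, -0.2798, 0.2095]
ee_rot: [0.648, 0.761, 0.0, 0.001]
force: [0.6, 0.0, 0.9]
gripper_width: 0.0002
grip_force: 0.0
```

```bash
python3 - <<'E'
from h import *
print(env.get_obs()['force'].round(1)); print(env.hand_in())
E
```

```text
[0.6 0.  0.9]
the job is handed in; nothing more can be done
None
```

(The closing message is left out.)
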